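Hang the deep sieve on the spring scale and log its weight

TASK

Record the empty weight of the deeper of the two small wooden sieves: take it by its upright grip, bring it through the open front of the glass draught shield without touching the shield, and hang its wire bail in the dip of the scale's hook. Let its weight down onto the spring slowly, so that the pointer never jerks, and let go; once pointer and sieve have settled, press the recorder's button fully down and release it, leaving the sieve hanging still. Leave the shallow sieve and all other things where they are.

Things in the scene. Friction and masses are not known exactly. Their poses are not given: they have to be found in the camera images.
- deep_sieve: The sieve to weigh, 0.2 to 0.4 kg: a square wooden frame 100 x 100 mm, walls 10 mm thick, 45 mm high, with mesh floor. Origin: centre of its underside, z up. Its 6 mm wire bail stands in its own y-z plane: upright legs at y = +-45 mm up to 70 mm height, then 45 degree slopes to an apex 115 mm above the origin. The space under the bail is open along x; either face may go towards the hook.
- deep_sieve_grip (a point): Centre of the deep sieve's upright wooden grip, which stands on the bail's apex: 16 mm along the sieve's x, 20 mm along its y, 44 mm high (116 to 160 mm above the sieve's underside). Its sides across y are clear for the fingers.
- deep_sieve_apex (a point): The bail's apex (centreline of the wire) of the deep sieve, 23 mm below the centre of its grip; axes as the sieve's. It comes within a few mm of point hook_seat when the sieve hangs properly.
- shallow_sieve: The sieve to leave alone: the same footprint, bail shape and grip, but frame walls 22 mm high and apex 92 mm above the origin (grip top at 137 mm). Origin at the centre of its underside.
- shield: Fixed draught shield: dark steel frame, glass sides and back, open at the top and the front (its -x face, towards the robot). Origin on the table below the hook's dip, x from front to back. Base slab 15 mm high; 12 mm front posts at x = -85, y = +-106 mm (opening 200 mm wide); back at x = 165; posts and rails 200 mm high. The scale's column has its front at x = 119, top at 233 mm.
- hook_seat (a point): Place of the bail's wire centreline when it hangs in the hook's dip: 190 mm above the table unloaded, sinks with the load. Axes as the shield's. The hook is an 8 mm round bar from the column along -x, level with this point, with a 12 mm deep, 28 mm long V dip centred here and an upturned tip at x = -18 mm, its top 18 mm above this point. Nothing stands above the hook.
- scale (a joint): Sinking of hook and pointer in m: 0 unloaded, positive down, stop at 0.055. Spring 120 N/m (8.2 mm per 100 g), lightly damped: bounces about a second if load is let go suddenly. Faster than 0.12 m/s, either way, is a jerk: let go only when three quarters or more of the weight is on the hook, and do not push the hook much below its resting depth.
- recorder: Weight recorder, fixed: a grey box 90 x 80 x 40 mm with one round button on top, 15 mm towards its -x from the middle, and a dark screen. Origin at the centre of its underside.
- log_button_top (a point): Centre of the top face of the recorder's round button (28 mm across), which is pressed straight down.
- log_button (a joint): Travel of the button in m: 0 released, 0.006 fully down (5 N there); springs back. Counts as pressed beyond 0.0045, held for about 0.1 s.
- mortar: White ceramic bowl, 100 mm across, 60 mm high; leave alone. Origin under its centre.
- reagent: Amber bottle, 56 mm across, 130 mm high; leave alone. Origin under its centre.
- beaker: Glass beaker, 70 mm across, 90 mm high; leave alone. Origin under its centre.
- sample_jar: Small glass jar, 60 mm across, 75 mm high; leave alone. Origin under its centre.
- brush: Hand brush lying on the table; leave alone.
- petri: Flat clear dish, 90 mm across, 16 mm high; leave alone. Origin under its centre.
- spatula: Spatula lying on the table, 170 mm long; leave alone.
Mind the look-alikes: they are no part of the job. Leave any purple or yellow look-alike of the recorder alone.

How it is judged (in metres and radians):
On the way, in this order (a step that is already met when the one before it is completed fails the run):
1. the deep sieve hangs from the hook's dip, let go, pointer and sieve settled (x of deep_sieve_apex in the frame of hook_seat between -0.014 and 0.014 m and y of deep_sieve_apex in the frame of hook_seat between -0.014 and 0.014 m and z of deep_sieve_apex in the frame of hook_seat between -0.014 and 0.014 m and value of joint scale above 0.012 m and contact force between the fingers and deep_sieve below 0.05 N and angle between deep_sieve's own z axis and vertical below 0.25 rad and velocity of joint scale between -0.015 and 0.015 m/s and linear speed of deep_sieve below 0.03 m/s), for 0.3 s.
2. the recorder's button is pressed fully down while the sieve hangs settled (all of step 1 and value of joint log_button above 0.0045 m), for 0.1 s.
At the end, for the whole second after the job is handed in: The deep sieve hangs by its bail in the hook's dip (apex within 14 mm of the seat along each axis), touched by no finger, tilted less than 0.25 rad, the scale deflected by more than 12 mm and settled (under 0.015 m/s; sieve under 0.03 m/s); the button has been pressed in that state and is up again (all of step 1 and value of joint log_button below 0.0015 m).
It fails at once if the pointer jerks: the scale moves faster than 0.12 m/s (velocity of joint scale above 0.12 m/s or velocity of joint scale below -0.12 m/s).
It fails at once if the draught shield is touched with more than 1 N (contact force between anything else and shield above 1 N).
It fails at once if the button is pressed before the sieve hangs and the pointer has settled (value of joint log_button above 0.003 m and not (x of deep_sieve_apex in the frame of hook_seat between -0.014 and 0.014 m and y of deep_sieve_apex in the frame of hook_seat between -0.014 and 0.014 m and z of deep_sieve_apex in the frame of hook_seat between -0.014 and 0.014 m and value of joint scale above 0.012 m and contact force between the fingers and deep_sieve below 0.05 N and angle between deep_sieve's own z axis and vertical below 0.25 rad and velocity of joint scale between -0.02 and 0.02 m/s)).
It fails at once if the shallow sieve is moved by more than 20 mm (distance of shallow_sieve from where it was at the start of the episode above 0.02 m).
It fails at once if another thing on the bench is moved by more than 25 mm (distance of any of mortar, reagent, beaker, sample_jar, brush, petri, spatula from where it was at the start of the episode above 0.025 m).
It also fails if it takes over 61 s, if anything falls off the work surface, if the arm or the gripper's body presses on something with over 40 N, if the wrist force passes 120 N, or if a joint passes its speed limit or range.

ROBOT

A 6-joint arm with a two-finger parallel gripper is mounted at the origin on the work surface. World frame = base frame: x ahead of the robot, y to its left, z up, the work surface at z = 0. Lengths are in mm, angles in rad, forces in N, time in s.
With the tool pointing down it reaches from about 425 to 1125 mm from the base axis. Payload 14.9 kg.
Tool frame: the origin (TCP) lies midway between the tips of the shut fingers; the grasp point (between the pads) lies 19 mm behind it; z points along the fingers, y is the line along which they close (so a half turn about z gives the same grasp; the last joint's range is limited). The gripper opens to 91 mm and grips with 3 to 60 N. Pads are 32 mm wide; open, the fingers measure 118 mm over their backs; the gripper's body (76 mm by 178 mm) begins 60 mm behind the grasp point.
Start: joints at [-1.286, 0.379, 1.734, -0, 1.028, -0.033], TCP at [218.73, -664.962, 213.932] pointing down, gripper open.
Joint ranges: [-2.77, 2.77], [-0.74, 2.19], [0, 2.66], [-1.06, 4.2], [0.31, 2.87], [-3.08, 3.08]. Speed limits (rad/s): [1.89, 1.89, 2.39, 3.14, 3.14, 3.14].

INTERFACE

Orientations are given as a 3x3 rotation matrix whose columns are the frame's x, y, z axes.
In Python, from rig import arm gives the robot as it stands.
- The arm moves only by the tool arm_command, never from a script. Its argument "motion" is a list of rows, each a list of 4 numbers: the shift along the tool's x, y, z in mm, then the turn about the tool's z in degrees. A call has exactly 10 rows; each row shifts and turns the commanded pose from where the row before left it, along the tool's axes as they then stand; what a row does not reach is not made up. A row lasts 1/10 s, in which the tool goes at most 50 mm and 8.59 degrees, less where a joint would pass 70% of its speed; a pose out of reach is approached as far as the arm can. A call is refused whole if a number of a shift passes 50 or a number of a turn 8.59, either way. A call with a gripper value outside its range is refused whole. "hand" is the opening, from -1 (shut) to 1 (fully open), set as the call begins (left out, the last holds). The fingers move at their own pace and stop on an object; "squeeze" is the grip in N (left out, the last holds). Time passes only in rows, so rows that do not move let the fingers close, or fill a call up. It gives the time, the measured TCP pose, the force, the opening and the grip force at its end, in the units of the state.
- arm.state(): the state, without advancing time (a new reading comes with each control period).
- arm.get_image(name): name is "side" or "top"; returns a dict with "image" (384x512x3 uint8, red, green, blue), "vertical_fov" (degrees; the focal length in pixels is half the picture's height over the tangent of half this angle, whatever the lens; pixels are square), "cx", "cy" (the principal point, pixels), "view" (4x4, takes a point from world to camera coordinates). Camera axes: x right, y down, z forward; pixel columns grow to the right and rows downward; lengths in mm; the calibration is good to about 2 mm. A picture is of the moment at which its call begins. There is no depth.
- arm.job_done(): hands the job in; it is judged then, once.
The state is a dict: "time_s": time; "q": joint angles; "qd": joint speeds; "tau": joint torques, N m; "position": TCP position; "ee_rot": TCP orientation; "force": force on the tool from outside, world axes, zero at the start; "wrist_torque": the same for the moment, N m; "width": finger opening in mm; "gripper_force": force on a finger pad.
Only numpy, scipy, OpenCV 4.12 (cv2) and the standard library are available. Lean on these libraries where they do the work, as an engineer would, in place of code of your own. Each camera call takes 0.05 s, during which the arm holds its last target. There are 200 camera calls.

## Working session

There is one attempt and no reset: what is moved stays moved. The work goes in short steps, Python scripts to look and compute and a tool call to move; the robot and the scene stay as the last step left them, time stands still between calls to the robot, and variables do not carry over. Pictures are saved under pics/ and viewed, at most 10 in all, crops included, and the job is handed in when it is done.

Besides the shell and the picture viewer there is one more tool, called after "Call:" as name([rows], argument=value, ...), one row to a line, values as JSON. arm_command: Moves the arm, as the interface text tells. Its arguments: {"type":"object","properties":{"motion":{"type":"array","items":{"type":"array","items":{"type":"number"}}},"hand":{"type":"number"},"squeeze":{"type":"number"}},"required":["motion"]}

```bash
mkdir -p pics
cat > h.py <<'E'
import numpy as np,cv2
from rig import arm
def get(n):
    d=arm.get_image(n);im=d['image'];f=im.shape[0]/2/np.tan(np.radians(d['vertical_fov'])/2)
    return im,f,d['cx'],d['cy'],np.array(d['view'])
def ray(c,u,v):
    _,f,cx,cy,V=c;R=V[:3,:3];o=-R.T@V[:3,3];return o,R.T@np.array([(u-cx)/f,(v-cy)/f,1])
def onz(c,u,v,z):
    o,d=ray(c,u,v);return o+d*(z-o[2])/d[2]
def proj(c,p):
    _,f,cx,cy,V=c;q=V[:3,:3]@np.array(p)+V[:3,3];return q[0]/q[2]*f+cx,q[1]/q[2]*f+cy
def tri(c1,p1,c2,p2):
    o1,d1=ray(c1,*p1);o2,d2=ray(c2,*p2);s=np.linalg.lstsq(np.stack([d1,-d2],1),o2-o1,rcond=None)[0]
    a=o1+d1*s[0];b=o2+d2*s[1];return (a+b)/2,np.linalg.norm(a-b)
def save(c,n,crop=None,s=1):
    im=c[0][:,:,::-1]
    if crop: x0,y0,x1,y1=crop;im=im[y0:y1,x0:x1]
    cv2.imwrite('pics/'+n,cv2.resize(im,None,fx=s,fy=s,interpolation=cv2.INTER_CUBIC))
E
python3 - <<'E'
from h import *
import pickle
np.set_printoptions(precision=3,suppress=True)
cs={}
for n in('side','top'):
    c=get(n);cs[n]=c;save(c,n+'0.png',None,1.5);print(n,c[1:4],-c[4][:3,:3].T@c[4][:3,3],c[4][:3,:3])
pickle.dump(cs,open('c0.pkl','wb'))
s=arm.state();print(s['position'],s['ee_rot'],s['width'],s['force'])
E
```

```text
side (np.float64(401.08474812454915), 253.6668766487655, 194.06225591063784) [ 100.906  953.076 1033.525] [[-0.904 -0.428  0.012]
 [-0.287  0.585 -0.759]
 [ 0.318 -0.689 -0.651]]
top (np.float64(446.50836401272574), 258.2030012772878, 187.96443161619368) [ 322.608   22.585 1615.031] [[-0.017 -1.    -0.008]
 [-0.989  0.018 -0.145]
 [ 0.145  0.005 -0.989]]
[ 218.631 -664.637  213.381] [[ 0.95   0.312 -0.   ]
 [ 0.312 -0.95   0.001]
 [ 0.    -0.001 -1.   ]] 91.02964187939257 [-0.325  0.497  0.709]
```

View pics/side0.png

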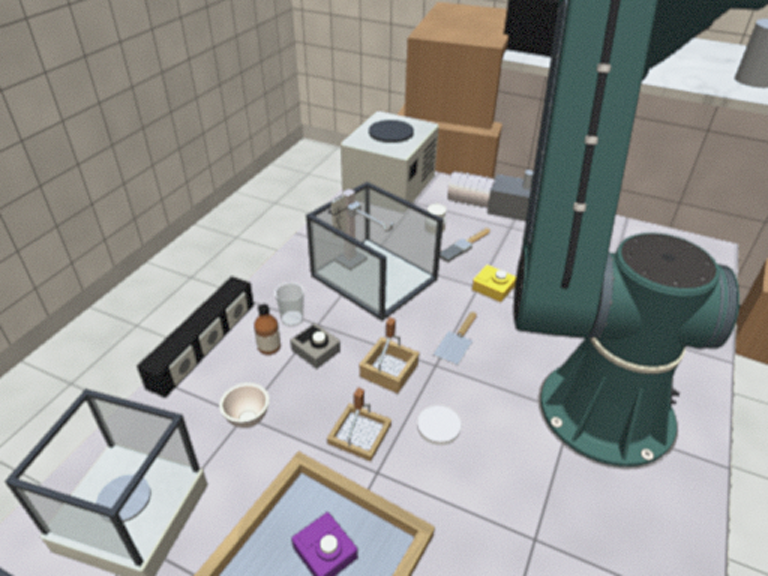

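View pics/top0.png

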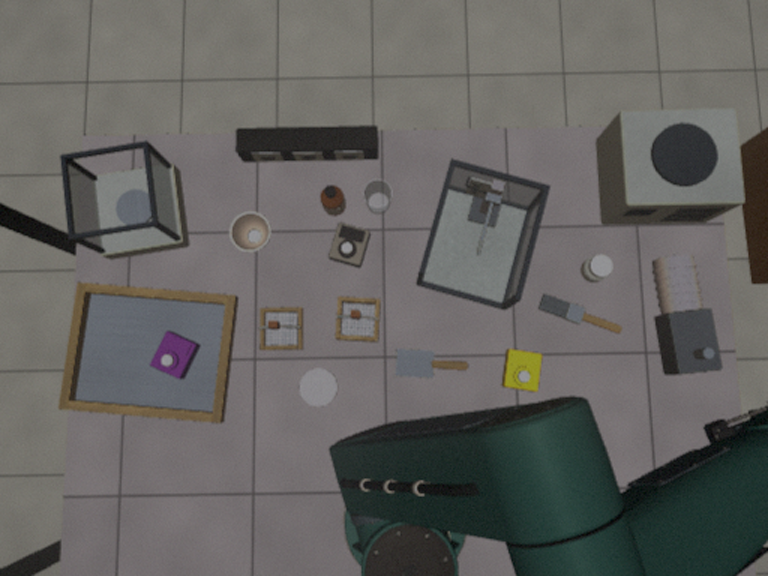

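The side view shows two sieves: the taller-walled (deep) one at about (259,240) px (unscaled) and the shallow one at (240,287). In the top view the deep one is at (239,213) and the shallow one at (187,219). The scale shield is at (322,155) in the top view, and the grey recorder at (233,163). Next I need enlarged crops.

Run:
```python
from h import *
import pickle
cs=pickle.load(open('c0.pkl','rb'))
save(cs['side'],'s1.png',(180,115,310,275),3.7)
save(cs['top'],'t1.png',(210,95,375,250),3.8)
```

```text
(no output)
```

View pics/s1.png

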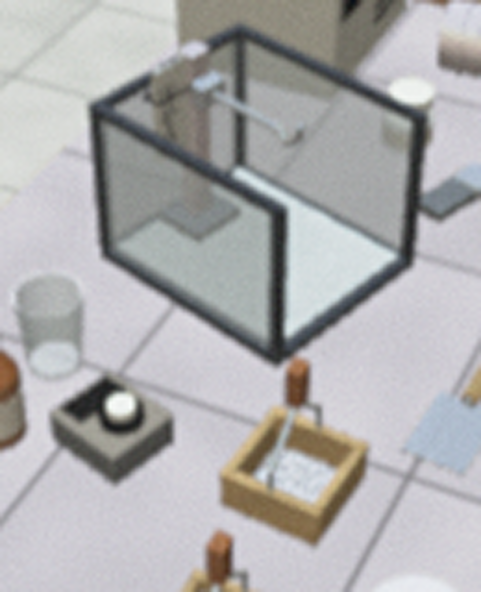

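View pics/t1.png

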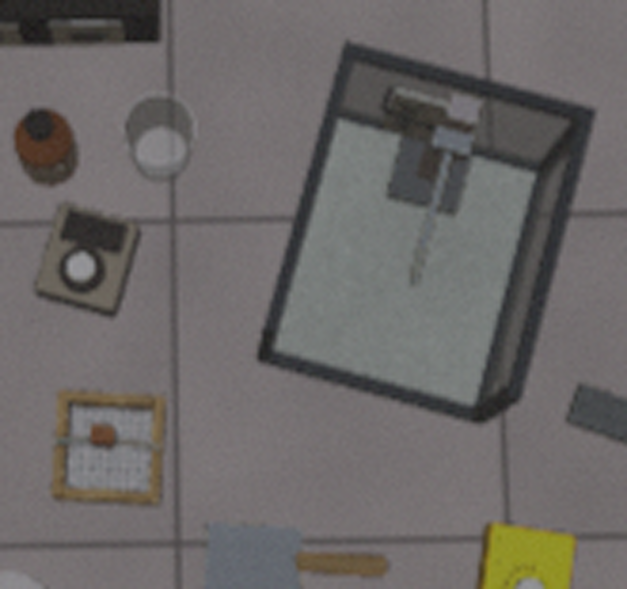

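The crops show the details. In the side crop the grip top is at (298,366), the hook tip at (293,130), the shield corners at (95,105), (240,28), (418,118) and (280,208), and the button at (121,402). In the top crop the grip is at (103,433), the hook tip at (415,280), and the back corners at (348,44) and (592,112).

```bash
cat >> h.py <<'E'
S=lambda u,v:(180+u/3.7-.37,115+v/3.7-.37)
T=lambda u,v:(210+u/3.8-.37,95+v/3.8-.37)
E
python3 - <<'E'
from h import *
import pickle
np.set_printoptions(precision=1,suppress=True)
cs=pickle.load(open('c0.pkl','rb'));s,t=cs['side'],cs['top']
for n,a,b in [('grip top',(298,365),(103,432)),('BL',(96,105),(350,46)),('BR',(240,28),(590,112)),('FR',(419,118),(520,395)),('tip',(293,130),(414,281)),('button',(121,402),(81,267))]:
    print(n,*tri(s,S(*a),t,T(*b)))
# sieve frame corners at z=45 (outer)
print('frame',*[onz(t,*T(*p),45)[:2] for p in [(57,391),(164,397),(159,503),(53,498)]])
print('rec',*[onz(t,*T(*p),40)[:2] for p in [(65,203),(140,232)]])
# brown mask
im=t[0][203:215,225:250].astype(int)
m=((im[...,0]-im[...,2])>45)&(im[...,0]-im[...,1]>25)
h=cv2.cvtColor(t[0],cv2.COLOR_RGB2HSV)
v,u=np.nonzero(m);print('grip px',u.mean()+225,v.mean()+203,m.sum())
bl=onz(t,*T(348,43),200);br=onz(t,*T(594,112),200);fr=onz(t,*T(522,398),200);print('z200',bl,br,fr)
E
```

```text
grip top [470.2 101.5 157.2] 0.4261847128842003
BL [ 797.9 -118.4  197. ] 1.571684643465568
BR [ 736.1 -323.6  194.1] 0.7791607712515616
FR [ 494.8 -252.1  190.3] 5.43660511042338
tip [ 594.  -164.6  198.8] 8.06512199745195
button [635.6 126.   62.1] 1.6043773035338855
frame [520.9 150.2] [513.5  50.5] [415.   56.6] [421.3 154.5]
rec [701.6 141.9] [672.1  70.9]
grip px 236.41176470588235 208.8235294117647 17
z200 [ 800.4 -116.2  200. ] [ 734.7 -325.5  200. ] [ 488.5 -252.5  200. ]
```

Call:
arm_command([
  [0,0,-30,7.2],
  [0,0,-30,7.2],
  [0,0,-30,7.2],
  [15,-42,0,0],
  [15,-42,0,0],
  [15,-42,0,0],
  [15,-42,0,0],
  [15,-42,0,0],
  [15,-42,0,0],
  [15,-42,0,0],
], hand=0.2)

```text
time_s: 1.1
position: [341.1, -375.9, 303.7]
ee_rot: [[0.998, -0.06, -0.0], [-0.06, -0.998, 0.0], [-0.0, -0.0, -1.0]]
force: [1.3, -0.3, 0.0]
width: 55.0
gripper_force: 0.0
```

```bash
cat > go.py <<'E'
# usage: go.py x y z yaw  -> remaining shift in present tool axes, remaining turn; yaw = world angle of tool x, deg
import sys;from h import *
np.set_printoptions(precision=2,suppress=True)
s=arm.state();R=np.array(s['ee_rot']);a=list(map(float,sys.argv[1:]))
y=np.degrees(np.arctan2(R[1,0],R[0,0]))
print('t',s['time_s'],'pos',np.array(s['position']),'yaw',round(y,2),'w',s['width'],'F',np.array(s['force']),s['gripper_force'])
if a:
    d=np.array(a[:3])-s['position'];print('now axes',R.T@d,'turn',y-a[3])
    c,n=np.cos(np.radians(a[3])),np.sin(np.radians(a[3]));print('after turn',np.array([[c,n,0],[n,-c,0],[0,0,-1]])@d)
E
python3 go.py 469 102 220 -3.5
```

```text
t 1.1 pos [ 341.12 -375.9   303.73] yaw -3.41 w 54.997504142267914 F [ 1.29 -0.28  0.01] 0.0
now axes [  99.23 -484.65   83.81] turn 0.08855934424993483
after turn [  98.47 -484.82   83.73]
```

Call:
arm_command([
  [20,-42,0,0],
  [20,-42,0,0],
  [15,-42,0,0],
  [10,-42,0,0],
  [8,-42,0,0],
  [8,-42,0,0],
  [7,-42,0,0],
  [5,-42,0,0],
  [0,-42,0,0],
  [0,-40,0,0],
])

```text
time_s: 2.1
position: [458.2, 35.9, 303.9]
ee_rot: [[0.998, -0.059, -0.0], [-0.059, -0.998, 0.0], [-0.0, -0.0, -1.0]]
force: [0.5, 0.3, 0.2]
width: 54.4
gripper_force: 0.0
```

```bash
python3 go.py 469 102 220 -3.5
```

```text
t 2.1 pos [458.2   35.87 303.85] yaw -3.38 w 54.38612413306647 F [0.49 0.33 0.19] 0.0
now axes [  6.88 -66.65  83.85] turn 0.11761523104780558
after turn [  6.74 -66.66  83.85]
```

Call:
arm_command([
  [3,-30,20,0],
  [3,-30,20,0],
  [0,-5,20,0],
  [0,0,20,0],
  [0,0,0,0],
  [0,0,0,0],
  [0,0,0,0],
  [0,0,0,0],
  [0,0,0,0],
  [0,0,0,0],
])

```text
time_s: 3.1
position: [468.5, 98.5, 224.4]
ee_rot: [[0.998, -0.059, 0.001], [-0.059, -0.998, 0.0], [0.001, -0.0, -1.0]]
force: [-0.9, 0.7, -0.1]
width: 55.0
gripper_force: 0.0
```

```bash
python3 go.py 469 102 119 -3.5
python3 - <<'E'
from h import *
c=get('side');save(c,'s2.png',(205,160,325,280),4.5)
E
```

```text
t 3.1 pos [468.53  98.52 224.39] yaw -3.41 w 54.97070606991259 F [-0.87  0.7  -0.11] 0.0
now axes [  0.18  -3.49 105.39] turn 0.09387291978874934
after turn [  0.25  -3.5  105.39]
```

View pics/s2.png

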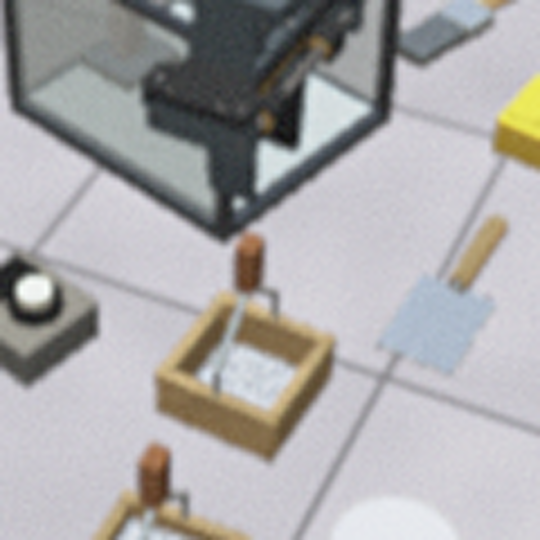

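The gripper sits above the deep sieve's grip, with the grip top at about (250,240) in the crop. I'll go down and close.

Call:
arm_command([
  [0,-3,20,0],
  [0,0,20,0],
  [0,0,20,0],
  [0,0,20,0],
  [0,0,15,0],
  [0,0,10,0],
  [0,0,0,0],
  [0,0,0,0],
  [0,0,0,0],
  [0,0,0,0],
])

```text
time_s: 4.15
position: [469.0, 101.7, 119.6]
ee_rot: [[0.998, -0.059, 0.001], [-0.059, -0.998, 0.0], [0.001, -0.0, -1.0]]
force: [0.4, 0.3, -0.4]
width: 54.6
gripper_force: 0.0
```

Call:
arm_command([
  [0,0,0,0],
  [0,0,0,0],
  [0,0,0,0],
  [0,0,0,0],
  [0,0,0,0],
  [0,0,0,0],
  [0,0,0,0],
  [0,0,0,0],
  [0,0,0,0],
  [0,0,0,0],
], hand=-1, squeeze=15)

```text
time_s: 5.15
position: [468.5, 101.6, 118.9]
ee_rot: [[0.998, -0.059, -0.0], [-0.059, -0.998, -0.0], [-0.0, 0.0, -1.0]]
force: [0.0, -0.3, -3.0]
width: 20.0
gripper_force: 15.0
```

```bash
python3 go.py 469 102 119 -3.5
python3 - <<'E'
from h import *
import pickle
c=get('side');pickle.dump(c,open('c3.pkl','wb'));save(c,'s3.png',(205,160,325,280),4.5)
E
```

```text
t 5.15 pos [468.46 101.58 118.89] yaw -3.39 w 19.976153646302944 F [ 0.04 -0.28 -3.04] 14.999716579914093
now axes [ 0.51 -0.45 -0.11] turn 0.10732679147257729
after turn [ 0.51 -0.45 -0.11]
```

View pics/s3.png

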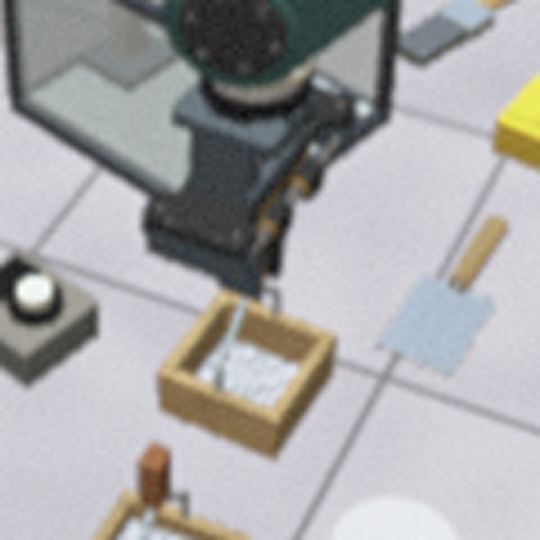

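The sieve is gripped square (pads at 20 mm). Next: lift and turn.

Call:
arm_command([
  [0,0,-12,0],
  [0,0,-25,0],
  [0,0,-25,2.6],
  [0,0,-25,3],
  [0,0,-20,3],
  [0,0,-5,3],
  [0,0,0,2],
  [0,0,0,0],
  [0,0,0,0],
  [0,0,0,0],
], squeeze=25)

```text
time_s: 6.2
position: [468.4, 101.6, 231.0]
ee_rot: [[0.957, -0.291, -0.0], [-0.291, -0.957, -0.0], [-0.0, 0.0, -1.0]]
force: [1.1, -0.2, -3.3]
width: 19.8
gripper_force: 25.0
```

```bash
python3 go.py 440 -121 231 -17
```

```text
t 6.2 pos [468.38 101.57 230.99] yaw -16.94 w 19.839684401831896 F [ 1.08 -0.17 -3.31] 24.999567568302155
now axes [ 37.71 221.18   0.01] turn 0.05721386423954655
after turn [ 37.93 221.14  -0.01]
```

Call:
arm_command([
  [2,10,0,0],
  [4,26,0,0],
  [4,30,0,0],
  [5,32,0,0],
  [5,32,0,0],
  [5,32,0,0],
  [5,30,0,0],
  [4,20,0,0],
  [4,9,0,0],
  [0,0,0,0],
])

```text
time_s: 7.2
position: [440.3, -121.8, 230.9]
ee_rot: [[0.956, -0.294, -0.0], [-0.294, -0.956, -0.0], [-0.0, 0.0, -1.0]]
force: [-0.4, -0.0, -3.0]
width: 19.6
gripper_force: 25.0
```

```bash
python3 go.py 609.7 -172.7 231 -17
python3 - <<'E'
from h import *
import pickle
c=get('side');t=get('top');pickle.dump((c,t),open('c4.pkl','wb'));save(c,'s4.png',(180,105,310,235),4.5)
E
```

```text
t 7.2 pos [ 440.26 -121.84  230.91] yaw -17.08 w 19.635864864412902 F [-0.39 -0.   -3.02] 24.999333322048187
now axes [176.91  -1.14  -0.09] turn -0.07556517568537302
after turn [176.91  -0.9   -0.09]
```

View pics/s4.png

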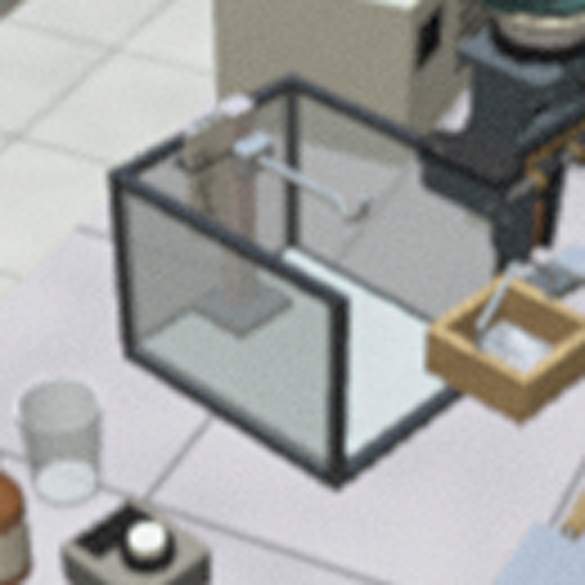

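The sieve hangs level in front of the opening, and the hook's tip is at about (360,202) in the crop. As a check, I'll project the predicted hook points into both views.

Run:
```python
from h import *
import pickle
s,t=pickle.load(open('c4.pkl','rb'))
O=np.array([609.7,-172.7]);a=np.radians(-17);X=np.array([np.cos(a),np.sin(a)]);Y=np.array([-X[1],X[0]])
V=[]
for n,x,y,z in [('tip',-18,0,206),('seat',0,0,190),('bar',14,0,194),('col',119,0,194),('FLtop',-85,106,200),('FRtop',-85,-106,200),('BL',159,106,200),('BR',159,-106,200)]:
    p=[*(O+x*X+y*Y),z];u=proj(s,p);v=proj(t,p);V.append((u,v));print(n,np.round(u,1),np.round([(u[0]-180)*4.5,(u[1]-105)*4.5]),np.round(v,1))
a=cv2.resize(s[0][120:180,225:290],None,fx=9,fy=9,interpolation=cv2.INTER_CUBIC)[:,:,::-1].copy()
b=cv2.resize(t[0][105:205,275:370],None,fx=5.4,fy=5.4,interpolation=cv2.INTER_CUBIC)[:,:,::-1].copy()
b=cv2.convertScaleAbs(b,alpha=1.4)
P=lambda im,p,o,k:cv2.circle(im,(int((p[0]-o[0]+.5)*k),int((p[1]-o[1]+.5)*k)),2,(0,0,255),-1)
for u,v in V:P(a,u,(225,120),9);P(b,v,(275,105),5.4)
# stack vertical within limits
h=cv2.resize(a,None,fx=.68,fy=.68);w=cv2.resize(b,None,fx=.75,fy=.75)
o=np.zeros((max(h.shape[0],w.shape[0]),h.shape[1]+w.shape[1],3),np.uint8);o[:h.shape[0],:h.shape[1]]=h;o[:w.shape[0],h.shape[1]:]=w
print(o.shape);cv2.imwrite('pics/m5.png',o)
```

```text
tip [260.6 148. ] [363. 194.] [319.3 167.4]
seat [256.9 149.8] [346. 201.] [320.1 163.1]
bar [254.1 147.4] [334. 191.] [321.4 158.8]
col [234.  136.9] [243. 143.] [329.6 128.6]
FLtop [254.7 169.7] [336. 291.] [281.8 178.6]
FRtop [292.9 144.7] [508. 178.] [345.9 196.6]
BL [206.4 142.7] [119. 170.] [301.8 108.2]
BR [245.2 121.6] [294.  74.] [364.5 125.3]
(405, 783, 3)
```

View pics/m5.png

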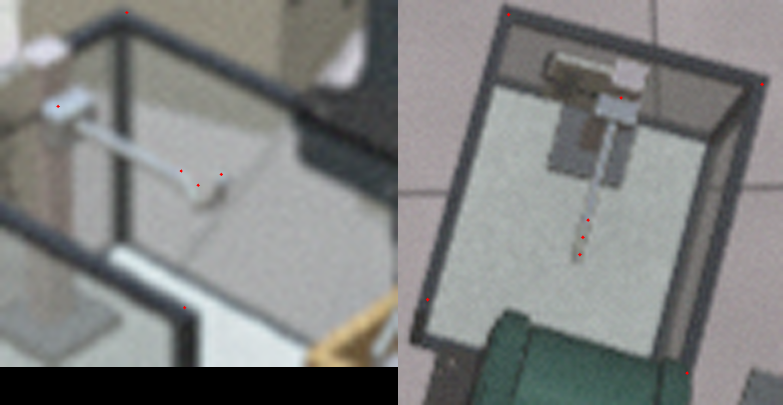

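The predicted points lie on the hook to within about 1–2 px. The hook is a little nearer the robot and to its left, so I'll shift the seat estimate by (-2,+2) mm and move in.

Call:
arm_command([
  [8,-0.3,0,0],
  [18,-0.3,0,0],
  [24,-0.5,0,0],
  [24,-0.5,0,0],
  [24,-0.5,0,0],
  [24,-0.5,0,0],
  [22,-0.4,0,0],
  [16,0,0,0],
  [10,0,0,0],
  [5,0,0,0],
])

```text
time_s: 8.3
position: [609.3, -168.6, 230.6]
ee_rot: [[0.957, -0.291, -0.0], [-0.291, -0.957, 0.0], [-0.0, -0.0, -1.0]]
force: [-0.6, -0.3, -3.6]
width: 19.8
gripper_force: 25.0
```

Call:
arm_command([
  [0,0,0,0],
  [0,0,1,0],
  [0,0,2,0],
  [0,0,3,0],
  [0,0,3,0],
  [0,0,3,0],
  [0,0,3,0],
  [0,0,3,0],
  [0,0,2,0],
  [0,0,0,0],
])

```text
time_s: 9.3
position: [608.4, -169.1, 210.6]
ee_rot: [[0.956, -0.292, -0.0], [-0.292, -0.956, 0.0], [-0.001, 0.0, -1.0]]
force: [0.1, 0.7, -2.7]
width: 20.4
gripper_force: 25.0
```

```bash
python3 go.py 608.4 -170.2 231 -17
python3 - <<'E'
from h import *
s=get('side');t=get('top');
a=cv2.resize(s[0][110:190,215:300],None,fx=7,fy=7,interpolation=cv2.INTER_CUBIC)[:,:,::-1]
cv2.imwrite('pics/s6.png',a)
E
```

```text
t 9.3 pos [ 608.35 -169.09  210.57] yaw -16.99 w 20.441538748877612 F [ 0.12  0.73 -2.75] 24.99959796667099
now axes [  0.36   1.05 -20.43] turn 0.007657794377880833
after turn [  0.37   1.05 -20.43]
```

View pics/s6.png

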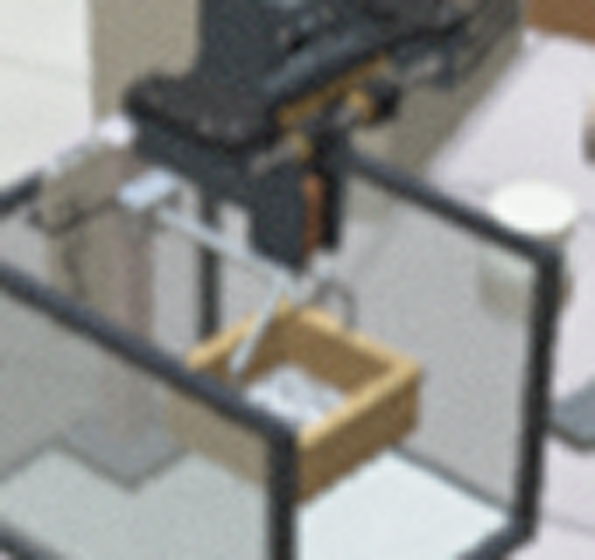

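The hook's tip at (320,265) shows in front of the bail's apex and the bar behind it, so the bail is over the dip. I'll lower slowly.

Call:
arm_command([
  [0,0,2,0],
  [0,0,2,0],
  [0,0,2,0],
  [0,0,2,0],
  [0,0,2,0],
  [0,0,2,0],
  [0,0,2,0],
  [0,0,2,0],
  [0,0,1,0],
  [0,0,0,0],
])

```text
time_s: 10.4
position: [608.5, -169.1, 193.8]
ee_rot: [[0.956, -0.292, -0.0], [-0.292, -0.956, 0.0], [-0.0, 0.0, -1.0]]
force: [-0.3, -0.1, -2.4]
width: 19.9
gripper_force: 25.0
```

Call:
arm_command([
  [0,0,1,0],
  [0,0,1,0],
  [0,0,1,0],
  [0,0,1,0],
  [0,0,1,0],
  [0,0,1,0],
  [0,0,1,0],
  [0,0,1,0],
  [0,0,1,0],
  [0,0,0,0],
])

```text
time_s: 11.4
position: [608.5, -169.1, 184.8]
ee_rot: [[0.956, -0.292, -0.0], [-0.292, -0.956, -0.0], [-0.0, 0.0, -1.0]]
force: [-1.6, -0.4, -1.2]
width: 19.9
gripper_force: 25.0
```

Call:
arm_command([
  [0,0,1,0],
  [0,0,1,0],
  [0,0,1,0],
  [0,0,1,0],
  [0,0,1,0],
  [0,0,1,0],
  [0,0,1,0],
  [0,0,1,0],
  [0,0,0,0],
  [0,0,0,0],
])

```text
time_s: 12.4
position: [608.5, -169.1, 177.0]
ee_rot: [[0.956, -0.292, -0.0], [-0.292, -0.956, -0.0], [-0.0, 0.0, -1.0]]
force: [-0.1, 0.8, -0.5]
width: 20.1
gripper_force: 25.0
```

```bash
for i in 1 2 3; do python3 go.py; done
python3 - <<'E'
from h import *
F=[]
for i in range(10):
    arm.get_image('top');F.append(arm.state()['force'])
print(np.mean(F,0),np.std(F,0))
E
```

```text
t 12.4 pos [ 608.53 -169.15  176.96] yaw -16.99 w 20.107413595727383 F [-0.08  0.79 -0.53] 24.999906420707703
t 12.4 pos [ 608.53 -169.15  176.96] yaw -16.99 w 20.107413595727383 F [-0.08  0.79 -0.53] 24.999906420707703
t 12.4 pos [ 608.53 -169.15  176.96] yaw -16.99 w 20.107413595727383 F [-0.08  0.79 -0.53] 24.999906420707703
[-1.02666014 -0.52472064 -0.66534466] [0.28860861 0.41947348 0.45015896]
```

There is a small backward push, so the bail is a few mm too far in on the dip's slope. I'll ease it out and lower further.

Call:
arm_command([
  [-0.5,0,0.5,0],
  [-0.5,0,0.5,0],
  [-0.5,0,0.5,0],
  [-0.5,0,0.5,0],
  [-0.5,0,0.5,0],
  [-0.5,0,0.5,0],
  [0,0,0.5,0],
  [0,0,0.5,0],
  [0,0,0,0],
  [0,0,0,0],
])

```text
time_s: 13.9
position: [606.6, -168.6, 173.5]
ee_rot: [[0.956, -0.292, 0.002], [-0.292, -0.956, -0.001], [0.002, 0.0, -1.0]]
force: [4.8, -3.8, -1.6]
width: 20.0
gripper_force: 25.0
```

```bash
cat > f.py <<'E'
from h import *
F=[]
for i in range(16):
    arm.get_image('top');F.append(arm.state()['force'])
print(np.mean(F,0),np.std(F,0),arm.state()['position'])
E
python3 f.py
```

```text
[ 5.05673913 -3.87681676 -0.5735038 ] [0.41297291 0.60139449 0.55281395] [ 606.58424486 -168.6778605   173.47106574]
```

Something firm, probably the hook's upturned tip, stopped the backward move. I'll undo it and look.

Call:
arm_command([
  [0.5,0,0,0],
  [0.5,0,0,0],
  [0.5,0,0,0],
  [0.5,0,0,0],
  [0.5,0,0,0],
  [0.5,0,0,0],
  [0,0,0,0],
  [0,0,0,0],
  [0,0,0,0],
  [0,0,0,0],
])

```text
time_s: 15.7
position: [607.7, -168.9, 172.5]
ee_rot: [[0.956, -0.292, -0.002], [-0.292, -0.956, 0.001], [-0.002, 0.0, -1.0]]
force: [-5.0, -1.8, -0.6]
width: 19.9
gripper_force: 25.0
```

```bash
python3 f.py
python3 - <<'E'
from h import *
s=get('side')
acc=np.mean([get('side')[0].astype(float) for _ in range(6)],0).astype(np.uint8)
cv2.imwrite('pics/s7.png',cv2.resize(acc[125:185,230:300],None,fx=10,fy=10,interpolation=cv2.INTER_CUBIC)[:,:,::-1])
E
```

```text
[-4.87963002 -1.58595127 -0.43136165] [0.5834662  0.47909063 0.47806028] [ 607.67695648 -168.86533898  172.46039532]
```

View pics/s7.png

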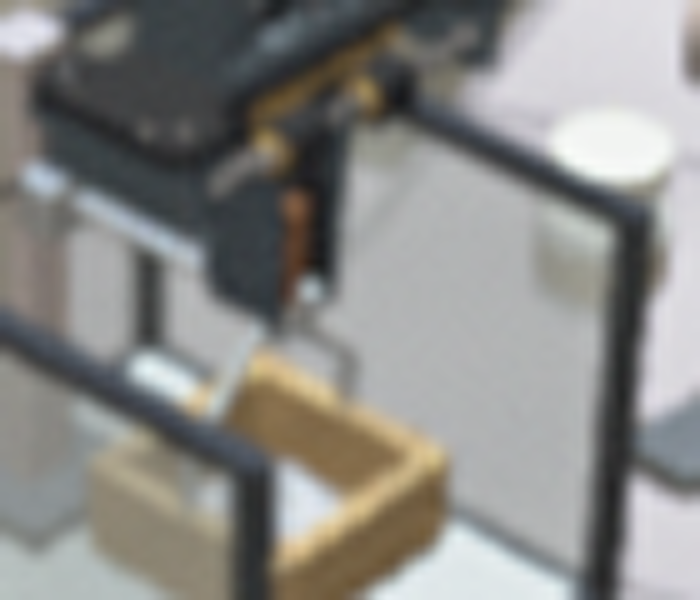

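The bail now fits snugly in the dip: pushing ±1.5 mm either way gives ±5 N. I'll centre it there by bringing the side forces to zero.

Call:
arm_command([
  [-0.3,0.1,0,0],
  [-0.3,0.1,0,0],
  [-0.3,0.1,0,0],
  [-0.2,0.1,0,0],
  [-0.2,0.1,0,0],
  [0,0.1,0,0],
  [0,0.1,0,0],
  [0,0,0,0],
  [0,0,0,0],
  [0,0,0,0],
])

```text
time_s: 17.85
position: [607.2, -169.5, 173.0]
ee_rot: [[0.956, -0.292, 0.0], [-0.292, -0.956, -0.0], [0.0, -0.0, -1.0]]
force: [0.7, -0.8, -1.3]
width: 19.9
gripper_force: 25.0
```

```bash
python3 f.py
```

```text
[ 0.80557575 -0.68489765 -0.63130625] [0.4612215  0.63099445 0.40870279] [ 607.11851576 -169.4422687   172.96963498]
```

Call:
arm_command([
  [0.1,0.1,0.5,0],
  [0.1,0,0.5,0],
  [0,0,0.5,0],
  [0,0,0.5,0],
  [0,0,0.5,0],
  [0,0,0.5,0],
  [0,0,0.5,0],
  [0,0,0.5,0],
  [0,0,0,0],
  [0,0,0,0],
])

```text
time_s: 19.65
position: [607.2, -169.5, 168.9]
ee_rot: [[0.956, -0.292, -0.0], [-0.292, -0.956, 0.0], [-0.0, -0.0, -1.0]]
force: [-2.0, 0.3, -0.3]
width: 19.9
gripper_force: 25.0
```

```bash
python3 f.py
```

```text
[-0.61004891 -0.43604045 -0.01633918] [0.6189431  0.53875159 0.21857501] [ 607.2134602  -169.56912809  168.93195341]
```

The weight is fully on the hook, so I'll ease the grip and open.

Call:
arm_command([
  [0,0,0,0],
  [0,0,0,0],
  [0,0,0,0],
  [0,0,0,0],
  [0,0,0,0],
  [0,0,0,0],
  [0,0,0,0],
  [0,0,0,0],
  [0,0,0,0],
  [0,0,0,0],
], squeeze=3)

```text
time_s: 21.45
position: [607.2, -169.6, 168.9]
ee_rot: [[0.956, -0.292, -0.0], [-0.292, -0.956, 0.0], [-0.0, 0.0, -1.0]]
force: [-1.6, -2.6, -0.1]
width: 20.5
gripper_force: 3.0
```

Call:
arm_command([
  [0,0,0,0],
  [0,0,0,0],
  [0,0,0,0],
  [0,0,0,0],
  [0,0,0,0],
  [0,0,0,0],
  [0,0,0,0],
  [0,0,0,0],
  [0,0,0,0],
  [0,0,0,0],
], hand=0.1)

```text
time_s: 22.45
position: [607.2, -169.6, 169.0]
ee_rot: [[0.956, -0.292, 0.0], [-0.292, -0.956, 0.0], [0.0, -0.0, -1.0]]
force: [1.0, 0.7, -0.4]
width: 50.3
gripper_force: 0.0
```

Call:
arm_command([
  [0,0,-3,0],
  [0,0,-6,0],
  [0,0,-10,0],
  [0,0,-10,0],
  [0,0,-20,0],
  [0,0,-25,0],
  [0,0,-30,0],
  [0,0,-30,0],
  [0,0,-15,0],
  [0,0,0,0],
])

```text
time_s: 23.45
position: [608.1, -169.8, 320.5]
ee_rot: [[0.956, -0.292, 0.004], [-0.292, -0.956, -0.001], [0.004, 0.0, -1.0]]
force: [0.1, -0.7, -0.7]
width: 49.7
gripper_force: 0.0
```

```bash
python3 go.py 635.6 126 120 -17
python3 - <<'E'
from h import *
s=get('side');t=get('top')
a=cv2.resize(s[0][115:195,215:310],None,fx=4.2,fy=5,interpolation=cv2.INTER_CUBIC)[:,:,::-1]
b=cv2.resize(t[0][115:195,275:370],None,fx=4.2,fy=5,interpolation=cv2.INTER_CUBIC)[:,:,::-1]
cv2.imwrite('pics/m8.png',np.hstack([a,cv2.convertScaleAbs(b,alpha=1.4)]))
E
```

```text
t 23.45 pos [ 608.13 -169.84  320.53] yaw -16.99 w 49.68576095250097 F [ 0.11 -0.69 -0.73] 0.0
now axes [ -60.98 -290.96  200.28] turn 0.00901673754958665
after turn [ -60.23 -290.95  200.53]
```

View pics/m8.png

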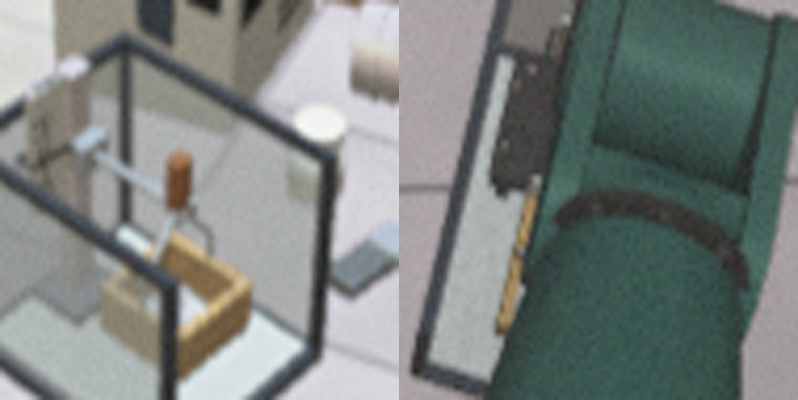

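The sieve hangs level and still from the hook, with the grip at (178,180) in the crop. I've now viewed 11 pictures, one over the limit of 10, so I won't view any more. Now to the grey recorder's button.

Call:
arm_command([
  [-3,-15,0,0],
  [-6,-30,0,0],
  [-8,-36,0,0],
  [-8,-36,0,0],
  [-8,-36,0,0],
  [-8,-36,0,0],
  [-8,-36,0,0],
  [-6,-36,0,0],
  [-5,-20,20,0],
  [0,-10,25,0],
], hand=-1)

```text
time_s: 24.55
position: [634.4, 129.1, 271.8]
ee_rot: [[0.957, -0.29, -0.0], [-0.29, -0.957, 0.0], [-0.0, -0.0, -1.0]]
force: [0.5, -0.5, 0.2]
width: 0.5
gripper_force: 0.0
```

Call:
arm_command([
  [0,0,40,0],
  [0,0,40,0],
  [0,0,35,0],
  [0,0,20,0],
  [0,0,10,0],
  [0,0,5,0],
  [0,0,0,0],
  [0,0,0,0],
  [0,0,0,0],
  [0,0,0,0],
])

```text
time_s: 25.55
position: [635.3, 126.3, 123.8]
ee_rot: [[0.956, -0.292, 0.001], [-0.292, -0.956, 0.0], [0.001, -0.001, -1.0]]
force: [-0.1, -0.3, -0.7]
width: 0.5
gripper_force: 0.0
```

```bash
python3 go.py 635.6 126 64 -17
python3 - <<'E'
from h import *
import pickle
cs=pickle.load(open('c0.pkl','rb'));P=[]
for n,(x,y) in (('side',S(121,402)),('top',T(81,267))):
    x,y=int(x),int(y);im=cs[n][0][y-7:y+8,x-7:x+8].min(2);m=im>170 if n=='side' else im>0.75*im.max();v,u=np.nonzero(m);P.append((u.mean()+x-7,v.mean()+y-7));print(n,m.sum(),P[-1])
print(tri(cs['side'],P[0],cs['top'],P[1]),onz(cs['top'],*P[1],58))
E
```

```text
t 25.55 pos [635.27 126.34 123.78] yaw -16.99 w 0.4718116250723462 F [-0.13 -0.35 -0.66] 0.0
now axes [ 0.35  0.26 59.78] turn 0.0061029783482275946
after turn [ 0.41  0.23 59.78]
side 60 (np.float64(213.2), np.float64(221.88333333333333))
top 40 (np.float64(230.775), np.float64(164.75))
(array([633.39320057, 125.63749098,  69.75702366]), np.float64(0.9387680989905844)) [636.21019189 126.59201858  58.        ]
```

Call:
arm_command([
  [0,0,15,0],
  [0,0,15,0],
  [0,0,10,0],
  [0,0,5,0],
  [0,0,3,0],
  [0,0,2,0],
  [0,0,1,0],
  [0,0,1,0],
  [0,0,1,0],
  [0,0,0,0],
])

```text
time_s: 26.55
position: [635.0, 126.3, 70.0]
ee_rot: [[0.956, -0.292, 0.0], [-0.292, -0.956, 0.0], [0.0, -0.0, -1.0]]
force: [0.6, 0.2, 0.1]
width: 0.6
gripper_force: 0.0
```

Call:
arm_command([
  [0,0,1,0],
  [0,0,1,0],
  [0,0,1,0],
  [0,0,1,0],
  [0,0,1,0],
  [0,0,1,0],
  [0,0,0,0],
  [0,0,0,0],
  [0,0,0,0],
  [0,0,0,0],
])

```text
time_s: 27.55
position: [634.9, 126.2, 64.0]
ee_rot: [[0.956, -0.292, 0.0], [-0.292, -0.956, 0.0], [0.0, -0.0, -1.0]]
force: [-0.2, -0.7, -0.2]
width: 0.2
gripper_force: 0.0
```

Call:
arm_command([
  [0,0,1,0],
  [0,0,1,0],
  [0,0,1,0],
  [0,0,1,0],
  [0,0,1,0],
  [0,0,1,0],
  [0,0,0,0],
  [0,0,0,0],
  [0,0,0,0],
  [0,0,0,0],
])

```text
time_s: 28.55
position: [634.9, 126.3, 58.0]
ee_rot: [[0.956, -0.292, 0.0], [-0.292, -0.956, 0.0], [0.0, -0.0, -1.0]]
force: [-1.3, 0.4, 3.5]
width: 0.3
gripper_force: 1.9
```

Call:
arm_command([
  [0,0,1,0],
  [0,0,1,0],
  [0,0,1,0],
  [0,0,0,0],
  [0,0,0,0],
  [0,0,0,0],
  [0,0,0,0],
  [0,0,0,0],
  [0,0,0,0],
  [0,0,0,0],
])

```text
time_s: 29.55
position: [635.0, 126.3, 56.0]
ee_rot: [[0.956, -0.292, -0.0], [-0.292, -0.956, -0.0], [-0.0, 0.0, -1.0]]
force: [-7.2, -0.2, 21.6]
width: 0.4
gripper_force: 10.7
```

The button went fully down against its stop (over 20 N, held 0.7 s). Releasing it now.

Call:
arm_command([
  [0,0,-3,0],
  [0,0,-5,0],
  [0,0,-10,0],
  [0,0,-20,0],
  [0,0,-30,0],
  [0,0,-20,0],
  [0,0,0,0],
  [0,0,0,0],
  [0,0,0,0],
  [0,0,0,0],
])

```text
time_s: 30.55
position: [634.3, 126.1, 141.8]
ee_rot: [[0.956, -0.292, -0.002], [-0.292, -0.956, -0.0], [-0.002, 0.001, -1.0]]
force: [-0.3, -0.4, -0.5]
width: 0.2
gripper_force: 0.0
```

```bash
python3 go.py; python3 -c "
from rig import arm
print(arm.job_done())"
```

```text
t 30.55 pos [634.26 126.13 141.81] yaw -16.99 w 0.23437223924364187 F [-0.34 -0.39 -0.47] 0.0
the job is handed in; nothing more can be done
None
```

The job is handed in at about 31 s, verdict not shown: the deep sieve was hanging level and free in the hook's dip when last viewed, and the grey recorder's button was then pressed to its stop and released; I viewed 11 pictures, one over the limit of 10.

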